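# Stop the tote's outlet and gather the spacers in its corner

### The arm

A 6-joint arm with a two-finger parallel gripper is mounted at the origin on the work surface. World frame = base frame: x ahead of the robot, y to its left, z up, the work surface at z = 0. Lengths are in mm, angles in rad, forces in N, time in s.
With the tool pointing down it reaches from about 300 to 775 mm from the base axis. Payload 14.6 kg.
Tool frame: the origin (TCP) lies between the finger pads; the fingertips stand 25 mm ahead of it and the grasp point (between the pads) lies 6 mm ahead of it; z points along the fingers, y is the line along which they close (so a half turn about z gives the same grasp; the last joint's range is limited). The gripper opens to 94 mm and grips with 3 to 60 N. Pads are 16 mm wide; open, the fingers measure 119 mm over their backs; the gripper's body (75 mm by 177 mm) begins 78 mm behind the grasp point.
Start: joints at [1.038, 0.3, 1.521, -0, 1.321, -0.067], TCP at [247.022, 491.395, 194.246] pointing down, gripper open.
Joint ranges: [-3.03, 3.03], [-0.79, 2.21], [0.23, 2.52], [-1.04, 4.18], [0, 3.07], [-2.55, 2.55]. Speed limits (rad/s): [2.22, 2.22, 2.57, 3.14, 3.14, 3.14].

### API

Orientations are given as [roll, pitch, yaw] about the fixed x, y, z axes, in that order (R = Rz(yaw) Ry(pitch) Rx(roll)).
In Python, from cell import manip gives the robot as it stands. The module is installed in compiled form; this text tells all that it offers.
- The arm moves only by the tool step_arm, never from a script. Its argument "series" is one flat list of numbers, 5 for each row, row after row: the shift along the world's x, y, z in mm, then the turn about the world's z in rad, then the closure, from 0 (fully open) to 1 (shut). In form: [dx, dy, dz, spin, jaw, dx, dy, dz, spin, jaw, ...]. A call has 1 to 20 rows; each row shifts and turns the commanded pose from where the row before left it; what a row does not reach is not made up. A row lasts 1/8 s, in which the tool goes at most 62.5 mm and 10.7 degrees, less where a joint would pass 70% of its speed; a pose out of reach is approached as far as the arm can. A call is refused whole if a number of a shift passes 62.5 or a number of a turn 0.188, either way. A call with a gripper value outside its range is refused whole. The fingers move at their own pace and stop on an object; "squeeze" is the grip in N (left out, the last holds). Time passes only in rows, so rows that do not move let the fingers close. It gives the time, the measured TCP pose, the force, the opening and the grip force at its end, in the units of the state.
- manip.read_state(): the state, without advancing time (a new reading comes with each control period).
- manip.camera(name): name is "scene" or "top" or "wrist"; returns (picture, depth): 420x560x3 uint8, blue, green, red; 420x560 float32, mm along the optical axis (not along the pixel's ray), 0 where there is no reading.
- manip.camera_info(name): a dict with "fovy" (degrees; the focal length in pixels is half the picture's height over the tangent of half this angle, whatever the lens; pixels are square), "cx", "cy" (the principal point, pixels), "eye" and "orientation" of the camera in the world. Camera axes: x right, y down, z forward; pixel columns grow to the right and rows downward; lengths in mm; the calibration is good to about 2 mm. The wrist camera is an equidistant fisheye: a pixel r from the principal point sees the ray r / f radians off the axis. A picture is of the moment at which its call begins: read the wrist's pose just before it. camera_info takes no time and is no camera call; for the wrist camera it gives the pose at the moment of the call.
- manip.sign_off(): hands the job in; it is judged then, once.
The state is a dict: "clock": time; "joints": joint angles; "qd": joint speeds; "effort": joint torques, N m; "eef_pos": TCP position; "eef_rot": TCP orientation; "wrist_force": force on the tool from outside, world axes, zero at the start; "moment": the same for the moment, N m; "finger_gap": finger opening in mm; "finger_force": force on a finger pad.
Only numpy, scipy, OpenCV 4.12 (cv2) and the standard library are available. Lean on these libraries where they do the work, as an engineer would, in place of code of your own. Each camera call takes 0.05 s, during which the arm holds its last target. There are 200 camera calls.

### The job

Take the red-headed stop pin from its wooden rest and stand it fully home in the socket in front of the yellow tote's outlet, so that the spacers cannot run out, and let go of it. Then lift the tote clear of the bench by its black handle and tilt it so that all three steel spacers slide into the outlet corner, spilling none. Finish while still holding the tote up and tilted like that, with the spacers at rest in the corner and the pin in place, and leave the other things on the bench where they are.

Things in the scene. Friction and masses are not known exactly. Their poses are not given: they have to be found in the camera images.
- tote: Yellow open tote, loose, 0.35 to 0.55 kg, 170 (x) x 125 (y) mm. Origin: centre of underside, z up. Walls 5 mm thick, 70 mm high (74 at the long rims); inner floor at z 24 mm. Outlet: 36 mm gap in the -x end wall, open to the top, next to the -y wall. Before it a blue socket block (28 x 46, 23.5 mm high) juts out to x -104. Black handle bar along x over the middle, a strap at each end.
- tote_handle (a point): middle of the tote's handle bar, 101 mm above the tote's underside; axes as the tote's. The bar is 14 mm wide (y), 18 mm high (z), 174 mm long (x), flat-sided; the space below it is free down to the spacers
- tote_socket (a point): centre of the mouth of the socket hole in the blue block (tote frame x -90, y -39.5, z 23.5 mm); axes as the tote's, hole straight down, 12 mm wide with a chamfer, 20 mm deep
- tote_corner (a point): the outlet corner of the tote's inner floor (tote frame x -80, y -57.5, z 24 mm); axes as the tote's
- pin_center (a point): middle of the stop pin, loose, 60 g, half-way along its axis, z along the pin towards the head: 95 mm long, lower 64 mm a steel shaft of 10 mm diameter with a tapered foot, top 31 mm a red round head of 16 mm diameter. Starts upright in the wooden rest
- pin_tip (a point): foot end of the stop pin, 47.5 mm below its middle; 20 mm below the socket's mouth when fully home
- pin_rest: dark wooden block fixed to the bench, 70 x 70 x 30 mm, origin at the centre of its underside; the pin starts in its central hole, 12 mm wide and 20 mm deep
- spacer0_center (a point): centre of a loose bored steel spacer, 22 mm diameter, 18 mm high, 35 g, standing on the tote's floor; it begins to slide when the floor tilts more than about 15 degrees; a tilt of 30 to 35 degrees with the outlet corner lowest gathers all three within 65 mm of that corner
- spacer1_center (a point): centre of a loose bored steel spacer, 22 mm diameter, 18 mm high, 35 g, standing on the tote's floor; it begins to slide when the floor tilts more than about 15 degrees; a tilt of 30 to 35 degrees with the outlet corner lowest gathers all three within 65 mm of that corner
- spacer2_center (a point): centre of a loose bored steel spacer, 22 mm diameter, 18 mm high, 35 g, standing on the tote's floor; it begins to slide when the floor tilts more than about 15 degrees; a tilt of 30 to 35 degrees with the outlet corner lowest gathers all three within 65 mm of that corner
- screwdriver: orange-handled screwdriver lying on the bench to the right, a bystander; origin at its underside or on its axis
- wrench: steel wrench lying to the left, a bystander; origin at its underside or on its axis
- jar: closed amber jar, 60 mm across, 85 mm tall, standing beyond the work, a bystander; origin at its underside or on its axis
- tape_roll: black roll lying flat, 90 mm across, 22 mm high, a bystander; origin at its underside or on its axis
- meter: yellow hand meter lying flat, 150 x 75 mm, 40 mm high, a bystander; origin at its underside or on its axis

How it is judged:
By the outcome, as a careful person would: the job done as asked, in the order asked, and still so for the second after the job is handed in, while the arm keeps its last pose, push and grip.
It also fails if it takes over 58 s, if anything falls off the work surface, if the arm or the gripper's body presses on something with over 40 N, if the wrist force passes 120 N, or if a joint passes its speed limit or range.

## Working session

There is one attempt and no reset: what is moved stays moved. The work goes in short steps, Python scripts to look and compute and a tool call to move; the robot and the scene stay as the last step left them, time stands still between calls to the robot, and variables do not carry over. Pictures are saved under pics/ and viewed, at most 10 in all, crops included, and the job is handed in when it is done.

Besides the shell and the picture viewer there is one more tool, called by a JSON object that holds its "fn" and its "kwargs", one argument or row to a line. step_arm: Moves the arm, as the interface text tells. Its arguments: {"type":"object","properties":{"series":{"type":"array"},"squeeze":{"type":"number"}},"required":["series"]}

```bash
mkdir -p pics
cat > h.py <<'E'
import numpy as np, cv2
from cell import manip
from scipy.spatial.transform import Rotation as Ro
def rot(o):
    o=np.array(o,float); return o if o.shape==(3,3) else Ro.from_euler('xyz',o).as_matrix()
def cloud(name):
    """picture, depth and world xyz per pixel"""
    i=manip.camera_info(name); im,d=manip.camera(name)
    f=im.shape[0]/2/np.tan(np.radians(i['fovy'])/2)
    v,u=np.mgrid[:im.shape[0],:im.shape[1]].astype(float)
    x,y=u-i['cx'],v-i['cy']
    if name=='wrist':
        r=np.hypot(x,y); t=np.tan(np.minimum(r/f,1.5))/np.maximum(r,1e-9); ray=np.dstack([x*t,y*t,np.ones_like(x)])
    else: ray=np.dstack([x/f,y/f,np.ones_like(x)])
    P=(ray*d[...,None])@rot(i['orientation']).T+np.array(i['eye'])
    P[d==0]=np.nan
    return im,d,P
E
python3 - <<'E'
from h import *
print(manip.read_state())
for n in('top','scene'):
    print(manip.camera_info(n)); im,d,P=cloud(n); cv2.imwrite(f'pics/{n}0.png',im); np.savez(f'{n}0.npz',im=im,P=P)
E
```

```text
{'clock': 0.0, 'joints': array([ 1.03841937e+00,  3.00496482e-01,  1.52157270e+00,  1.15739549e-05,
        1.32069233e+00, -6.66245016e-02]), 'qd': array([ 1.12224960e-03, -5.85929399e-04,  2.66543467e-03, -7.93463162e-05,
        6.31893387e-05,  8.30579077e-04]), 'effort': array([-7.13307218e-04, -5.31808805e+01, -3.52730477e+01,  7.07691209e-02,
        2.44741532e-02, -1.02464121e-04]), 'eef_pos': array([246.87642985, 491.17631841, 193.67595952]), 'eef_rot': array([-3.14042713e+00, -8.90027810e-05,  2.67583728e+00]), 'wrist_force': array([ 0.01865777,  0.10691672, -0.08527091]), 'moment': array([-0.02817221, -0.0147165 ,  0.00074193]), 'finger_force': 0.0, 'finger_gap': 94.16330918567947}
{'fovy': 43.296075146440494, 'cx': 273.6574184161535, 'cy': 211.95532457992135, 'eye': array([ 424.70548662,   15.49647238, 1458.87311082]), 'orientation': array([-3.00149011e+00,  2.11149372e-03, -1.58787927e+00])}
{'fovy': 43.36568433370533, 'cx': 282.3925191130943, 'cy': 223.30827193710175, 'eye': array([1418.44942847, -262.60725732, 1148.87045235]), 'orientation': array([-2.44811207, -0.01259089,  1.25603307])}
```

View pics/top0.png

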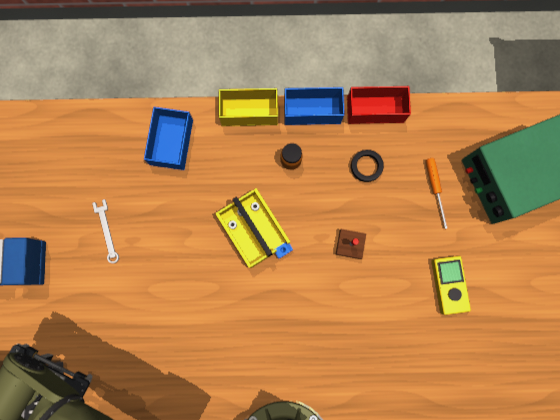

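View pics/scene0.png

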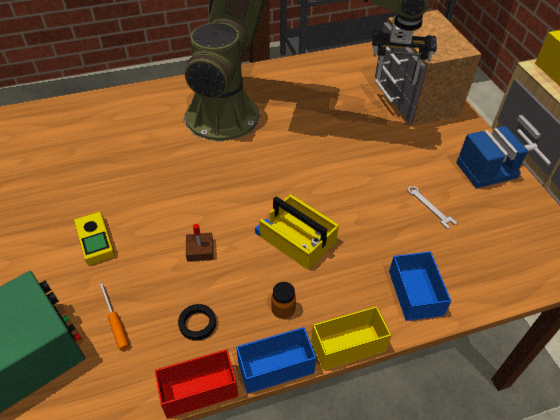

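```bash
cat > m.py <<'E'
from h import *
for n in('top','scene'):
    z=np.load(f'{n}0.npz'); im=z['im']; P=z['P']; hsv=cv2.cvtColor(im,cv2.COLOR_BGR2HSV)
    H,S,V=[hsv[...,k].astype(int) for k in range(3)]
    X,Y,Z=P[...,0],P[...,1],P[...,2]
    box=lambda x0,x1,y0,y1:(X>x0)&(X<x1)&(Y>y0)&(Y<y1)
    print(n,'bench z',np.nanmedian(Z[box(300,400,-50,50)]))
    def rep(l,m):
        q=P[m]; print(l,len(q),'med',np.nanmedian(q,0).round(1),'min',q.min(0).round(1),'max',q.max(0).round(1))
    W=box(250,560,-260,230)
    red=((H<8)|(H>172))&(S>150)&(V>90)&W&(Z>35); rep('red',red)
    rep('redtop',red&(Z>Z[red].max()-4)) 
    rest=W&box(300,480,-260,-120)&(Z>22)&(Z<36); rep('rest',rest); print(cv2.minAreaRect(P[rest][:,:2].astype(np.float32)))
    bar=(V<60)&box(250,560,-60,230)&(Z>98)&(Z<116); rep('bar',bar); r=cv2.minAreaRect(P[bar][:,:2].astype(np.float32)); print(r)
    yel=(H>20)&(H<36)&(S>120)&box(250,560,-60,230)&(Z>60)&(Z<85); rep('rim',yel); print(cv2.minAreaRect(P[yel][:,:2].astype(np.float32)))
    blu=(H>95)&(H<130)&(S>120)&box(250,480,-60,230)&(Z>15)&(Z<30); rep('blue',blu); print(cv2.minAreaRect(P[blu][:,:2].astype(np.float32)))
    c=P[yel][:,:2]; c=np.array(cv2.minAreaRect(c.astype(np.float32))[0])
    q=P[bar][:,:2]; u=np.linalg.svd(q-q.mean(0),full_matrices=False)[2][0]; u*=np.sign(u[0]); print('yaw',np.arctan2(u[1],u[0]),'c',c)
    sp=(S<70)&(V>90)&(Z>30)&(Z<50)&(np.hypot(X-c[0],Y-c[1])<85)
    k,L,st,ce=cv2.connectedComponentsWithStats(sp.astype(np.uint8))
    R=np.array([[u[0],u[1]],[-u[1],u[0]]])
    for j in range(1,k):
        if st[j,4]>5: p=np.median(P[L==j],0); print('spacer',st[j,4],p.round(1),'tote',(R@(p[:2]-c)).round(1))
E
python3 m.py
```

```text
top bench z -0.9869286798086705
red 32 med [ 537.  -192.6  103.8] min [ 530.2 -200.1   91.3] max [ 544.7 -186.7  109.7]
redtop 9 med [ 534.3 -192.   108. ] min [ 531.4 -197.1  105.8] max [ 544.2 -186.7  109.7]
  return np.nanmean(a, axis, out=out, keepdims=keepdims)
Traceback (most recent call last):
  File "m.py", line 13, in <module>
    rest=W&box(300,480,-260,-120)&(Z>22)&(Z<36); rep('rest',rest); print(cv2.minAreaRect(P[rest][:,:2].astype(np.float32)))
                                                 ~~~^^^^^^^^^^^^^
  File "m.py", line 9, in rep
    q=P[m]; print(l,len(q),'med',np.nanmedian(q,0).round(1),'min',q.min(0).round(1),'max',q.max(0).round(1))
                                                                  ~~~~~^^^
ValueError: zero-size array to reduction operation minimum which has no identity
```

```bash
sed -i 's/W=box(250,560,-260,230)/W=box(400,700,-260,230)/; s/box(300,480,-260,-120)/box(460,620,-260,-120)/; s/box(250,560,-60,230)/box(430,750,-60,230)/g; s/box(250,480,-60,230)/box(430,640,-60,230)/' m.py; python3 m.py
```

```text
top bench z -0.9869286798086705
red 32 med [ 537.  -192.6  103.8] min [ 530.2 -200.1   91.3] max [ 544.7 -186.7  109.7]
redtop 9 med [ 534.3 -192.   108. ] min [ 531.4 -197.1  105.8] max [ 544.2 -186.7  109.7]
rest 613 med [ 535.8 -190.    29. ] min [ 499.7 -232.    22.1] max [ 579.4 -151.4   35.9]
((538.3638305664062, -192.64405822753906), (70.35428619384766, 70.59751892089844), 78.7008056640625)
bar 224 med [594.   81.3 109.5] min [506.9  26.1 101.9] max [653.4 119.5 115.7]
((579.6625366210938, 72.14807891845703), (169.3824005126953, 12.318854331970215), 30.884929656982422)
rim 565 med [587.5  81.9  72.4] min [478.9 -23.9  60.7] max [686.4 168.5  82.1]
((582.3839111328125, 72.72545623779297), (170.42413330078125, 128.86622619628906), 31.333526611328125)
blue 128 med [522.9  -8.6  22.5] min [503.8 -30.4  15.7] max [541.7  10.7  28.7]
((524.457763671875, -7.748554229736328), (25.131969451904297, 44.38452911376953), 32.201969146728516)
yaw 0.5337896977025961 c [582.38391113  72.72545624]
spacer 41 [642.3  65.4  41.7] tote [ 47.8 -36.8]
spacer 8 [623.4 110.2  39.4] tote [54.4 11.4]
spa
[... 435 characters left out ...]
65625)
bar 387 med [587.6  70.3 107.7] min [509.4  18.7  98. ] max [657.8 117.7 114.3]
((582.428466796875, 70.07926940917969), (172.42706298828125, 21.10075569152832), 32.690670013427734)
rim 668 med [594.   78.6  70.2] min [476.  -25.8  60.1] max [687.7 167.8  83.2]
((581.3378295898438, 70.03506469726562), (175.59771728515625, 132.3952178955078), 30.915966033935547)
blue 42 med [525.6 -27.1  22.1] min [501.3 -36.9  15. ] max [540.3   9.7  25.5]
((522.8023681640625, -10.620447158813477), (26.18423080444336, 49.84235763549805), 30.90386962890625)
yaw 0.5503542088405916 c [581.33782959  70.0350647 ]
spacer 21 [632.   96.3  40.4] tote [56.9 -4.1]
spacer 10 [639.7  69.   42.2] tote [ 49.2 -31.4]
```

{"fn": "step_arm", "kwargs": {
  "series": [22.3, -52.7, 0, -0.0435, 0, 22.3, -52.7, 0, -0.0435, 0, 22.3, -52.7, 0, -0.0435, 0, 22.3, -52.7, 0, -0.0435, 0, 22.3, -52.7, 0, -0.0435, 0, 22.3, -52.7, 0, -0.0435, 0, 22.3, -52.7, 0, -0.0435, 0, 22.3, -52.7, 0, -0.0435, 0, 22.3, -52.7, 0, -0.0435, 0, 22.3, -52.7, 0, -0.0435, 0, 22.3, -52.7, 0, -0.0435, 0, 22.3, -52.7, 0, -0.0435, 0, 22.3, -52.7, 0, -0.0435, 0, 0, 0, 0, 0, 0, 0, 0, 0, 0, 0]
}}

```text
clock: 1.98
eef_pos: [536.6, -193.3, 193.8]
eef_rot: [-3.141, -0.001, 2.11]
wrist_force: [0.3, -0.4, 0.5]
finger_gap: 93.7
finger_force: 0.0
```

Run:
```python
from h import *
s=manip.read_state(); print(s['clock'],s['eef_pos'],s['eef_rot'],s['joints'].round(2)); print(manip.camera_info('wrist'))
im,d,P=cloud('wrist'); cv2.imwrite('pics/w1.png',im); np.savez('w1.npz',im=im,P=P)
hsv=cv2.cvtColor(im,cv2.COLOR_BGR2HSV); H,S,V=[hsv[...,k].astype(int) for k in range(3)]
red=((H<8)|(H>172))&(S>150)&(V>80)&(np.hypot(P[...,0]-537,P[...,1]+194)<30)
t=P[red]; zt=np.nanmax(t[:,2]); top=t[t[:,2]>zt-3]; print(len(top),zt,cv2.minEnclosingCircle(top[:,:2].astype(np.float32)),np.median(top,0))
```

```text
1.975 [ 536.57927268 -193.27418747  193.76868386] [-3.14107472e+00 -9.71669112e-04  2.11039979e+00] [-0.41  0.35  1.46  0.    1.34 -0.95]
{'fovy': 65.70646984690485, 'cx': 280.13473792568806, 'cy': 209.8720344551769, 'eye': array([ 502.71896193, -136.47931641,  383.75502045]), 'orientation': array([ 2.90934291e+00, -4.87996565e-04,  5.39489063e-01])}
196 106.63611389110685 ((536.4114990234375, -193.5068359375), 7.599678993225098) [ 536.34266814 -193.25473893  104.47848021]
```

View pics/w1.png

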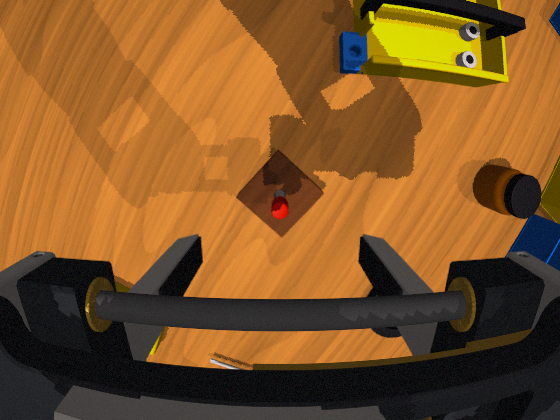

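{"fn": "step_arm", "kwargs": {
  "series": [0, 0, -45, 0, 0.3, 0, 0, -35, 0, 0.5, 0, 0, -15, 0, 0.5, 0, 0, 0, 0, 1, 0, 0, 0, 0, 1, 0, 0, 0, 0, 1, 0, 0, 0, 0, 1, 0, 0, 0, 0, 1],
  "squeeze": 25
}}

```text
clock: 3.02
eef_pos: [537.0, -193.8, 99.5]
eef_rot: [3.141, 0.0, 2.11]
wrist_force: [-0.2, -0.1, 0.1]
finger_gap: 17.4
finger_force: 0.0
```

{"fn": "step_arm", "kwargs": {
  "series": [0, 0, 0, 0, 1, 0, 0, 0, 0, 1, 0, 0, 10, 0, 1, 0, 0, 30, 0, 1, 0, 0, 40, 0, 1, 0, 40, 0, 0, 1, 0, 40, 0, 0, 1, 0, 0, 0, 0, 1]
}}

```text
clock: 4.03
eef_pos: [537.1, -111.9, 180.2]
eef_rot: [3.141, 0.001, 2.113]
wrist_force: [0.4, -0.4, -0.1]
finger_gap: 0.4
finger_force: 0.0
```

```bash
cat > s.py <<'E'
from h import *
import sys
s=manip.read_state(); print(s['clock'],s['eef_pos'],s['eef_rot'],s['finger_gap'],s['finger_force'])
im,d,P=cloud('wrist'); cv2.imwrite(f'pics/{sys.argv[1]}.png',im); np.savez(f'{sys.argv[1]}.npz',im=im,P=P)
hsv=cv2.cvtColor(im,cv2.COLOR_BGR2HSV); H,S,V=[hsv[...,k].astype(int) for k in range(3)]
X,Y,Z=np.moveaxis(P,2,0)
b=(np.hypot(X-525,Y+9)<45)
blu=b&(H>95)&(H<130)&(S>120)&(Z>20)&(Z<28)
q=P[blu]; print('blue',len(q),np.median(q,0),cv2.minAreaRect(q[:,:2].astype(np.float32)))
m=blu.astype(np.uint8)*255
cs,hi=cv2.findContours(m,cv2.RETR_CCOMP,cv2.CHAIN_APPROX_NONE)
# the mouth: hole contour in the blue top
i=manip.camera_info('wrist'); f=210/np.tan(np.radians(i['fovy'])/2)
for k,c in enumerate(cs):
    if hi[0][k][3]>=0 and len(c)>8:
        (u,v),r=cv2.minEnclosingCircle(c); mm=cv2.moments(c); u2,v2=(mm['m10']/mm['m00'],mm['m01']/mm['m00'])
        x,y=u2-i['cx'],v2-i['cy']; t=np.hypot(x,y)/f; ray=np.array([x,y,0])/np.hypot(x,y)*np.sin(t)+[0,0,np.cos(t)]
        w=rot(i['orientation'])@ray; e=np.array(i['eye']); print('hole px',u2,v2,'r',r,'world',(e+w*(23.5-e[2])/w[2]).round(1))
rim=(H>20)&(H<36)&(S>120)&(np.hypot(X-581,Y-71)<120)&(Z>66)&(Z<80)
if rim.sum()>50: print('rim',cv2.minAreaRect(P[rim][:,:2].astype(np.float32)))
E
python3 s.py w2
```

```text
4.025 [ 537.08839553 -111.89376684  180.18047256] [3.14084125e+00 5.28008637e-04 2.11295349e+00] 0.44822137852261223 0.0
blue 906 [523.68612711  -7.80970649  22.94736571] ((523.9570922851562, -9.115589141845703), (28.182039260864258, 45.605735778808594), 30.96328353881836)
hole px 319.10334788937405 107.91848617176127 r 6.511340618133545 world [524.1 -10.6  23.5]
rim ((579.8868408203125, 71.32695007324219), (173.38287353515625, 129.28248596191406), 31.321754455566406)
```

View pics/w2.png

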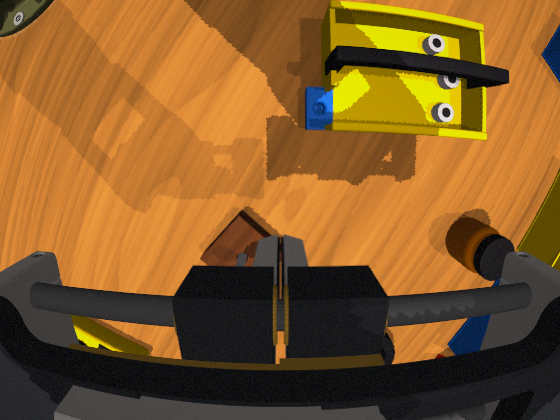

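Run:
```python
from h import *
out=[]
for n in('top','scene'):
    im,d,P=cloud(n); np.savez(f'{n}1.npz',im=im,P=P)
    out.append(im)
    hsv=cv2.cvtColor(im,cv2.COLOR_BGR2HSV); H,S,V=[hsv[...,k].astype(int) for k in range(3)]
    m=((H<8)|(H>172))&(S>150)&(V>80)&(np.hypot(P[...,0]-537,P[...,1]+194)<120)&(P[...,2]>3)
    q=P[m]; print(n,len(q),np.median(q,0) if len(q) else '', q.min(0) if len(q) else '',q.max(0) if len(q) else '')
a=cv2.resize(out[0][170:310,260:440],None,fx=2.2,fy=2.2); b=cv2.resize(out[1][180:300,130:330],None,fx=2,fy=2)
h=max(a.shape[0],b.shape[0]); pad=lambda z:cv2.copyMakeBorder(z,0,h-z.shape[0],0,0,cv2.BORDER_CONSTANT)
cv2.imwrite('pics/c3.png',np.hstack([pad(a),pad(b)]))
```

```text
top 0   
scene 60 [ 541.28884426 -196.31457356   98.41746907] [ 502.45205706 -202.9260217    29.85366298] [ 547.48745935 -189.09604544  105.96623872]
```

View pics/c3.png

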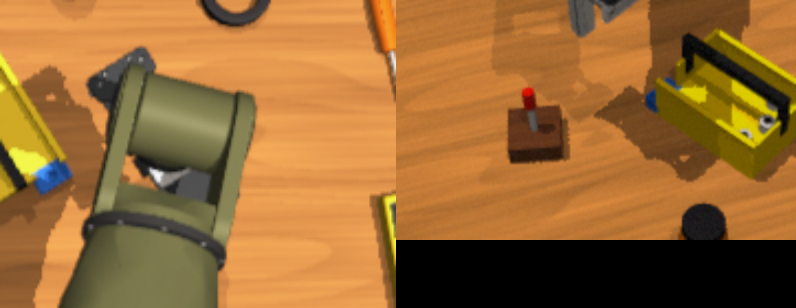

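{"fn": "step_arm", "kwargs": {
  "series": [0, -40, 0, 0, 0.5, 0, -42, 0, 0, 0.5, 0, 0, 0, 0, 0.5, 0, 0, -35, 0, 0.6, 0, 0, -35, 0, 0.7, 0, 0, -12, 0, 0.7, 0, 0, 0, 0, 0.7]
}}

```text
clock: 5.05
eef_pos: [536.9, -195.7, 97.4]
eef_rot: [-3.141, -0.0, 2.11]
wrist_force: [-0.1, -0.2, -0.5]
finger_gap: 28.5
finger_force: 0.0
```

Run:
```python
from h import *
s=manip.read_state(); print(s['clock'],s['eef_pos'],s['eef_rot'],s['finger_gap'],s['wrist_force'])
im,d,P=cloud('wrist'); cv2.imwrite('pics/w4.png',im)
hsv=cv2.cvtColor(im,cv2.COLOR_BGR2HSV); H,S,V=[hsv[...,k].astype(int) for k in range(3)]
red=((H<8)|(H>172))&(S>150)&(V>60)&(np.hypot(P[...,0]-537,P[...,1]+194)<30)
t=P[red]; print(len(t)); 
if len(t): top=t[t[:,2]>t[:,2].max()-3]; print(t[:,2].max(),cv2.minEnclosingCircle(top[:,:2].astype(np.float32)),np.argwhere(red).mean(0))
```

```text
5.05 [ 536.91095675 -195.73102547   97.36477192] [-3.14126044e+00 -4.85283853e-04  2.11015563e+00] 28.487546701177394 [-0.06581289 -0.17765223 -0.53614097]
789
106.94162190255744 ((536.0197143554688, -193.4214630126953), 7.686699867248535) [236.40684411 280.70975919]
```

View pics/w4.png

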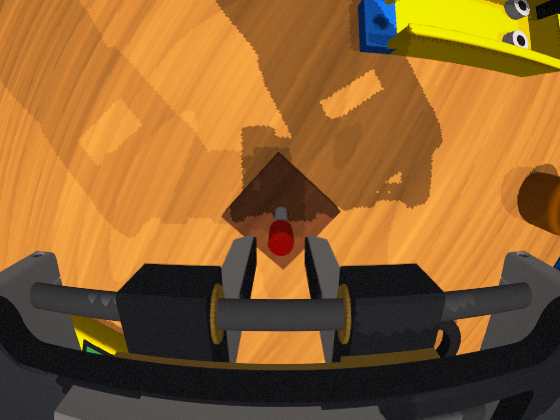

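Run:
```python
from h import *
s=manip.read_state(); p=s['eef_pos']; R=rot(s['eef_rot'])
im,d,P=cloud('wrist')
T=(P-p)@R   # tool frame
for r in (225,232,238,241,244,248,254,260,270):
    print(r,[ (c,T[r,c].round(1).tolist(), im[r,c].tolist()) for c in (240,248,281,315,322)])
```

```text
225 [(240, [-7.9, -33.0, 68.3], [24, 62, 112]), (248, [-7.8, -26.3, 68.2], [33, 59, 106]), (281, [10.3, 0.8, 5.2], [0, 5, 93]), (315, [-8.1, 29.2, 68.8], [39, 75, 140]), (322, [-8.0, 35.1, 68.7], [39, 76, 139])]
232 [(240, [-14.2, -33.3, 68.8], [33, 73, 129]), (248, [-14.1, -26.6, 68.9], [33, 60, 116]), (281, [9.5, 0.7, -7.1], [8, 10, 143]), (315, [-14.4, 29.5, 69.5], [35, 73, 135]), (322, [-23.4, 39.4, 98.4], [67, 162, 241])]
238 [(240, [9.4, -22.2, -18.2], [86, 92, 107]), (248, [9.5, -17.7, -18.6], [89, 90, 94]), (281, [5.7, 0.7, -6.7], [0, 0, 141]), (315, [9.6, 19.6, -18.7], [86, 89, 92]), (322, [9.4, 23.6, -18.2], [82, 100, 127])]
241 [(240, [9.4, -21.6, -23.5], [88, 89, 94]), (248, [9.6, -17.2, -23.8], [86, 88, 91]), (281, [3.8, 0.7, -6.9], [0, 4, 139]), (315, [9.6, 19.0, -24.1], [88, 88, 93]), (322, [9.0, 23.1, -22.2], [87, 91, 94])]
244 [(240, [9.3, -21.1, -28.1], [85, 85, 90]), (248, [9.4, -16.8, -28.2], [85, 88, 89]), (281, [1.6, 0.7, -5.9], [0, 7, 140]), (315, [9.0, 18.7, -27.2], [88, 88, 93]), (322, [9.5, 22.3, -28.8], [85, 85, 92])]
248 [(240, [9.3, -20.4, -34.1], [83, 86, 90]), (248, [9.5, -16.2, -34.7], [88, 89, 94]), (281, [-0.5, 0.7, -7.0], [0, 8, 140]), (315, [9.3, 18.0, -34.2], [86, 88, 93]), (322, [9.4, 21.6, -34.5], [84, 86, 90])]
254 [(240, [9.5, -19.3, -43.3], [83, 85, 91]), (248, [9.4, -15.4, -42.9], [77, 83, 86]), (281, [-4.3, 0.7, -7.3], [0, 4, 134]), (315, [9.1, 17.2, -42.2], [84, 86, 92]), (322, [9.6, 20.4, -43.5], [84, 86, 91])]
260 [(240, [9.5, -18.4, -50.9], [83, 86, 90]), (248, [7.9, -15.1, -47.0], [17, 12, 14]), (281, [-38.9, 1.0, 68.0], [33, 71, 136]), (315, [9.1, 16.4, -49.9], [84, 85, 92]), (322, [9.3, 19.6, -50.5], [83, 85, 89])]
270 [(240, [9.1, -17.2, -61.4], [85, 89, 93]), (248, [8.3, -13.9, -59.5], [20, 22, 19]), (281, [-62.0, 1.1, 99.0], [63, 149, 232]), (315, [8.2, 15.4, -59.4], [25, 22, 27]), (322, [9.9, 18.0, -63.4], [84, 86, 92])]
```

Run:
```python
from h import *
s=manip.read_state(); p=s['eef_pos']; R=rot(s['eef_rot'])
im,d,P=cloud('wrist'); T=(P-p)@R
for c in (236,240,244,248,251,254,258):
    r=[k for k in range(200,300) if T[k,c,2]<0 and 5<T[k,c,0]<14 and abs(T[k,c,1])>11]
    print(c,r[0],T[r[0],c].round(1),T[r[0]-1,c].round(1),r[-1])
m=(abs(T[...,1])>11)&(abs(T[...,1])<35)&(T[...,2]<60)&(T[...,2]>-25)&(abs(T[...,0])<20)
q=T[m]; print(len(q), 'max z of finger pts',np.sort(q[:,2])[-20:].round(1))
print(manip.camera_info('wrist'), s['joints'])
```

```text
236 239 [  9.4 -24.2 -20.1] [-29.1 -41.   98. ] 298
240 238 [  9.5 -22.2 -18.6] [-28.8 -37.5 100.2] 298
244 236 [  9.6 -20.3 -15.3] [-17.  -30.1  69.4] 297
248 235 [  9.1 -18.3 -11.8] [-15.9 -26.6  68.8] 276
251 234 [  9.5 -16.6 -11. ] [-15.3 -24.1  69.7] 264
254 237 [  8.2 -14.8 -12.5] [-18.1 -21.7  70.3] 250Traceback (most recent call last):
  File "<stdin>", line 6, in <module>
IndexError: list index out of range
```

{"fn": "step_arm", "kwargs": {
  "series": [-0.5, 2, -17, 0, 0.7, 0, 0, -17, 0, 0.7, 0, 0, 0, 0, 1, 0, 0, 0, 0, 1, 0, 0, 0, 0, 1, 0, 0, 0, 0, 1, 0, 0, 0, 0, 1],
  "squeeze": 25
}}

```text
clock: 6.08
eef_pos: [536.5, -193.7, 63.4]
eef_rot: [3.141, 0.0, 2.11]
wrist_force: [0.6, 0.3, -0.1]
finger_gap: 15.3
finger_force: 25.0
```

Run:
```python
from h import *
s=manip.read_state(); print(s['clock'],s['eef_pos'],s['eef_rot'],s['finger_gap'],s['finger_force'],s['wrist_force'])
```

```text
6.075 [ 536.48876787 -193.73708115   63.44676834] [3.14142363e+00 2.64066280e-04 2.11028761e+00] 15.306745103476764 24.999902844429016 [ 0.64306913  0.27172493 -0.07285888]
```

{"fn": "step_arm", "kwargs": {
  "series": [0, 0, 15, 0, 1, 0, 0, 30, 0, 1, 0, 0, 30, 0, 1, -3, 45, 0, 0, 1, -4, 55, 0, 0, 1, -4, 55, 0, 0, 1, -1.5, 28.7, 0, 0, 1, 0, 0, 0, 0, 1, 0, 0, 0, 0, 1]
}}

```text
clock: 7.2
eef_pos: [524.1, -10.7, 138.8]
eef_rot: [3.141, 0.001, 2.11]
wrist_force: [0.2, 0.1, 0.4]
finger_gap: 15.2
finger_force: 25.0
```

```bash
python3 s.py w5
```

```text
7.2 [524.14470605 -10.67646256 138.84869191] [3.14110154e+00 5.68364483e-04 2.11011105e+00] 15.245695212979722 24.99986618757248
blue 954 [521.27568558  -7.96739147  22.87343657] ((523.599365234375, -8.503223419189453), (26.41156005859375, 46.15723419189453), 30.997812271118164)
hole px 281.13358778625957 200.8409669211196 r 7.071167945861816 world [523.9  -8.   23.5]
rim ((580.7491455078125, 71.5743408203125), (171.02883911132812, 129.33998107910156), 31.37181282043457)
```

View pics/w5.png

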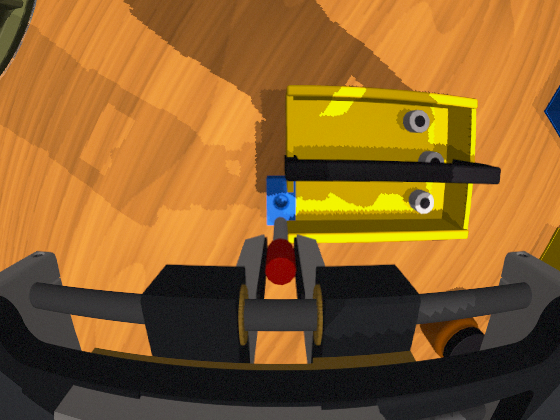

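```bash
cat > p.py <<'E'
from h import *
s=manip.read_state(); p=s['eef_pos']; R=rot(s['eef_rot'])
im,d,P=cloud('wrist'); T=(P-p)@R
i=manip.camera_info('wrist'); f=210/np.tan(np.radians(i['fovy'])/2)
hsv=cv2.cvtColor(im,cv2.COLOR_BGR2HSV); H,S,V=[hsv[...,k].astype(int) for k in range(3)]
red=((H<8)|(H>172))&(S>150)&(V>60)&(np.hypot(T[...,0],T[...,1])<25)
q=T[red]; print('head z',q[:,2].min(),q[:,2].max(),len(q)); top=q[q[:,2]<q[:,2].min()+3]; print('top circ',cv2.minEnclosingCircle(top[:,:2].astype(np.float32)))
side=q[q[:,2]>q[:,2].min()+6]
for k,a in (('head',8),):
    for z0 in range(int(side[:,2].min()),int(side[:,2].max()),6):
        m=side[abs(side[:,2]-z0-3)<3]; print(k,z0+3,'front',m[:,0].max().round(1),'axis x',(m[:,0].max()-a).round(1),'y',(m[:,1].min()/2+m[:,1].max()/2).round(1))
sh=(abs(T[...,1])<9)&(abs(T[...,0])<20)&~red&(T[...,2]>q[:,2].max()-2)&(T[...,2]<q[:,2].max()+70)&(S<120)
m=T[sh]; print('shaft',len(m))
for z0 in range(int(q[:,2].max()),int(q[:,2].max())+70,8):
    w=m[abs(m[:,2]-z0-4)<4]
    if len(w)>2: print(z0+4,len(w),'front',w[:,0].max().round(1),'axis',(w[:,0].max()-5).round(1),'y',w[:,1].min().round(1),w[:,1].max().round(1))
print('zoom rows'); 
for r in range(190,232,2): print(r,T[r,281].round(1),im[r,281].tolist())
E
python3 p.py
```

```text
head z -43.663629644770545 -12.442705458379656 1138
top circ ((0.01812935061752796, 0.4111441671848297), 7.983569622039795)
head -34 front 8.0 axis x -0.0 y 0.2
head -28 front 7.8 axis x -0.2 y 0.3
head -22 front 8.0 axis x -0.0 y 0.2
head -16 front 7.8 axis x -0.2 y 0.1
head -10 front 7.0 axis x -1.0 y -2.2
shaft 279
0 45 front 5.1 axis 0.1 y -3.6 4.5
8 51 front 5.0 axis 0.0 y -4.4 4.6
16 49 front 4.9 axis -0.1 y -4.4 4.8
24 44 front 5.1 axis 0.1 y -4.0 5.0
32 39 front 4.8 axis -0.2 y -4.2 4.4
40 32 front 4.9 axis -0.1 y -4.3 4.5
48 12 front 4.8 axis -0.2 y -3.6 4.6
zoom rows
190 [ 13.3   1.1 114.9] [126, 61, 18]
192 [ 11.3   1.1 115.4] [163, 82, 30]
194 [  8.9   1.2 117.8] [194, 94, 22]
196 [  3.3   1.2 136.8] [235, 128, 49]
198 [  1.5   1.2 135.3] [184, 95, 34]
200 [ -0.9   1.2 136.8] [182, 93, 37]
202 [ -2.6   1.2 135.2] [124, 58, 16]
204 [ -3.4   1.2 129.2] [91, 44, 9]
206 [ -3.2   1.2 119.2] [82, 40, 9]
208 [ -4.4   1.1 115.8] [186, 87, 15]
210 [ -6.2   1.1 115. ] [225, 119, 42]
212 [ -8.4   1.1 115.6] [233, 128, 49]
214 [-10.3   1.1 115.4] [233, 127, 50]
216 [-12.4   1.2 115.9] [219, 118, 55]
218 [ 4.4  0.9 44.7] [70, 73, 76]
220 [ 4.9  0.9 37.1] [75, 75, 78]
222 [ 4.6  0.8 32.6] [77, 75, 82]
224 [ 4.8  0.8 26.8] [77, 78, 80]
226 [ 4.9  0.8 21.4] [76, 76, 79]
228 [ 4.6  0.8 17.6] [72, 73, 75]
230 [ 4.7  0.8 12.7] [74, 71, 75]
```

{"fn": "step_arm", "kwargs": {
  "series": [-0.3, 2.6, -10, 0, 1, 0, 0, -25, 0, 1, 0, 0, -20, 0, 1, 0, 0, -3, 0, 1, 0, 0, -4, 0, 1, 0, 0, -4, 0, 1, 0, 0, -4, 0, 1, 0, 0, 0, 0, 1]
}}

```text
clock: 8.3
eef_pos: [523.5, -7.4, 68.1]
eef_rot: [-3.141, -0.0, 2.11]
wrist_force: [-0.3, -0.5, -0.2]
finger_gap: 15.8
finger_force: 25.0
```

{"fn": "step_arm", "kwargs": {
  "series": [0, 0, -4, 0, 1, 0, 0, -4, 0, 1, 0, 0, -3, 0, 1, 0, 0, -1.5, 0, 1, 0, 0, 0, 0, 1]
}}

```text
clock: 8.93
eef_pos: [523.8, -7.5, 56.1]
eef_rot: [3.141, 0.0, 2.11]
wrist_force: [-1.8, -1.6, 3.4]
finger_gap: 15.4
finger_force: 25.0
```

Run:
```python
exec(open('p.py').read().split("side=")[0]); print(s['clock'],p,s['wrist_force'],'top z',p[2]-q[:,2].min())
```

```text
head z -43.42014536391854 -6.903132020429923 1137
top circ ((0.05065774545073509, 0.12401659786701202), 7.991365432739258)
8.925 [523.77423358  -7.47501566  56.06022834] [-1.76334795 -1.59075644  3.41949341] top z 99.48037370062592
```

{"fn": "step_arm", "kwargs": {
  "series": [0, 0, 0, 0, 0.7, 0, 0, 0, 0, 0.6, 0, 0, 0, 0, 0.5, 0, 0, 20, 0, 0.4, 0, 0, 30, 0, 0.2, 0, 0, 25, 0, 0, 8.2, 10, 0, -0.174, 0, 8.2, 10, 0, -0.174, 0, 8.2, 10, 0, -0.174, 0, 8.2, 10, 0, -0.174, 0, 8.2, 10, 0, -0.174, 0, 8.2, 10, 0, -0.174, 0, 8.2, 10, 0, -0.174, 0, 8.2, 10, 0, -0.174, 0, 8.2, 10, 0, -0.174, 0, 0, 0, 0, 0, 0, 0, 0, 0, 0, 0]
}}

```text
clock: 11.1
eef_pos: [597.1, 82.3, 130.6]
eef_rot: [-3.141, 0.0, 0.548]
wrist_force: [-0.3, 0.8, -0.4]
finger_gap: 94.3
finger_force: 0.0
```

```bash
cat > b.py <<'E'
from h import *
import sys
s=manip.read_state(); p=s['eef_pos']; R=rot(s['eef_rot']); print(s['clock'],p.round(1),s['eef_rot'].round(3),s['finger_gap'],s['joints'].round(2))
im,d,P=cloud('wrist'); cv2.imwrite(f'pics/{sys.argv[1]}.png',im); T=(P-p)@R
hsv=cv2.cvtColor(im,cv2.COLOR_BGR2HSV); H,S,V=[hsv[...,k].astype(int) for k in range(3)]
X,Y,Z=np.moveaxis(P,2,0)
bar=(V<70)&(abs(Z-110)<6)&(np.hypot(X-580,Y-72)<110)&(abs(T[...,1])<30)
q=P[bar]; print('bar',len(q),cv2.minAreaRect(q[:,:2].astype(np.float32))); t=T[bar]; print('tool y of bar',np.median(t[:,1]),'x range',t[:,0].min(),t[:,0].max(),'slope',np.polyfit(t[:,0],t[:,1],1))
red=((H<8)|(H>172))&(S>150)&(V>60)&(np.hypot(X-523,Y+8)<30)
if red.sum()>5: q=P[red]; print('pin top z',q[:,2].max(),np.median(q[q[:,2]>q[:,2].max()-3],0))
E
python3 b.py w6
```

```text
11.1 [597.1  82.3 130.6] [-3.141  0.     0.548] 94.29408629073193 [ 0.08  0.47  1.44 -0.    1.23  1.1 ]
bar 3634 ((580.7390747070312, 72.02013397216797), (172.38595581054688, 13.320829391479492), 31.206846237182617)
tool y of bar 0.1621757895583507 x range -105.56694369773425 66.81641287350726 slope [0.00235215 0.31129566]
pin top z 99.50215235353596 [524.97690395  -7.01988601  97.71738077]
```

View pics/w6.png

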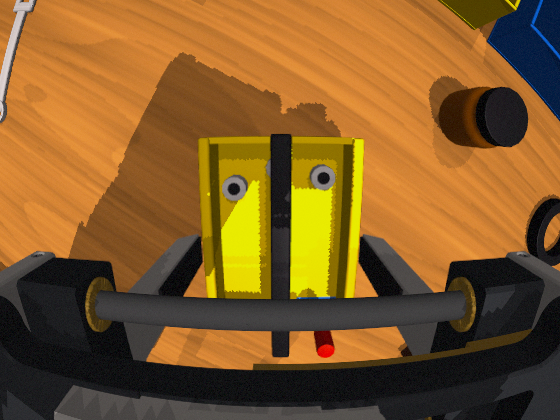

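{"fn": "step_arm", "kwargs": {
  "series": [0, 0, -20, 0, 0.5, 0, 0, -25, 0, 0.6, 0, 0, -13.6, 0, 0.7, 0, 0, 0, 0, 0.8, 0, 0, 0, 0, 1, 0, 0, 0, 0, 1, 0, 0, 0, 0, 1, 0, 0, 0, 0, 1, 0, 0, 0, 0, 1, 0, 0, 0, 0, 1],
  "squeeze": 60
}}

```text
clock: 12.4
eef_pos: [597.6, 82.5, 72.2]
eef_rot: [3.141, -0.0, 0.544]
wrist_force: [1.6, -1.2, 1.0]
finger_gap: 13.2
finger_force: 60.0
```

{"fn": "step_arm", "kwargs": {
  "series": [0, 0, 8, 0, 1, 0, 0, 22, 0, 1, 0, 0, 36, 0, 1, 0, 0, 36, 0, 1, 0, 0, 20, 0, 1, 0, 0, 8, 0, 1, -4, 6, 0, -0.06, 1, -8, 14, 0, -0.12, 1, -8, 18, 0, -0.14, 1, -8, 18, 0, -0.13, 1, -6, 12, 0, -0.065, 1, -2, 6, 0, -0.03, 1, 0, 0, 0, 0, 1]
}}

```text
clock: 14.02
eef_pos: [560.9, 156.9, 201.3]
eef_rot: [3.141, 0.002, 0.0]
wrist_force: [0.3, -0.8, -6.1]
finger_gap: 13.2
finger_force: 60.0
```

```bash
cat > v.py <<'E'
# pose of the tote in hand and the spacers in its frame, from the wrist depth picture
from h import *
import sys
s=manip.read_state(); p=s['eef_pos']; R=rot(s['eef_rot']); print(s['clock'],p.round(1),s['eef_rot'].round(3),s['finger_gap'],s['finger_force'],s['wrist_force'].round(1))
im,d,P=cloud('wrist'); cv2.imwrite(f'pics/{sys.argv[1]}.png',im); np.savez('last.npz',im=im,P=P); T=(P-p)@R*[1,-1,-1]  # gripper frame, z up
hsv=cv2.cvtColor(im,cv2.COLOR_BGR2HSV); H,S,V=[hsv[...,k].astype(int) for k in range(3)]
bar=(V<70)&(abs(T[...,1])<9)&(T[...,2]<75)&(T[...,2]>-60)&(T[...,0]>8)
q=T[bar]; k=np.polyfit(q[:,0],q[:,2],1); k=np.polyfit(*q[abs(np.polyval(k,q[:,0])-q[:,2])<5][:,[0,2]].T,1)
th=np.arctan(k[0]); print('bar pts',len(q),'tilt deg',np.degrees(th),'top at x0',k[1])
c,n=np.cos(th),np.sin(th); B=np.array([[c,0,n],[0,1,0],[-n,0,c]])   # gripper -> bar axes
g=np.array([0,0,k[1]]); Q=(T-g)@B.T+[float(sys.argv[2]) if len(sys.argv)>2 else 19.4,0,110]
y=(H>20)&(H<36)&(S>110)
rim=y&(Q[...,2]>67)&(Q[...,2]<80)&(abs(Q[...,0])<110)&(abs(Q[...,1])<75); r=Q[rim]; print('rim',len(r),'x',np.percentile(r[:,0],[1,99]).round(1),'y',np.percentile(r[:,1],[1,99]).round(1),'z',np.median(r[:,2]).round(1))
fl=y&(abs(Q[...,2]-24)<8)&(abs(Q[...,0])<78)&(abs(Q[...,1])<54); print('floor z',np.median(Q[fl][:,2]).round(1))
sp=(S<80)&(V>60)&(Q[...,2]>36)&(Q[...,2]<48)&(abs(Q[...,0])<82)&(abs(Q[...,1])<60)
n_,L,st,_=cv2.connectedComponentsWithStats(sp.astype(np.uint8))
for j in range(1,n_):
    if st[j,4]>25: w=Q[L==j]; print('spacer',st[j,4],st[j,:2],cv2.minEnclosingCircle(w[:,:2].astype(np.float32)),np.median(w[:,2]).round(1))
red=((H<8)|(H>172))&(S>150)&(V>60)&(np.hypot(Q[...,0]+90,Q[...,1]+39.5)<30)
if red.sum()>5: w=Q[red]; print('pin top',w[:,2].max().round(1),np.median(w,0).round(1))
E
python3 v.py w7
```

```text
14.025 [560.9 156.9 201.3] [3.141e+00 2.000e-03 0.000e+00] 13.212669990165164 59.99755382537842 [ 0.3 -0.8 -6.1]
bar pts 3404 tilt deg -0.4020096233144479 top at x0 37.4617376370419
rim 4827 x [ 6.5 84.5] y [-63.8  63.7] z 73.3
floor z 23.8
spacer 53 [262 167] ((57.98973846435547, 10.346595764160156), 5.9296088218688965) 42.1
spacer 574 [317 173] ((49.48551559448242, -36.9151496887207), 11.061844825744629) 41.9
spacer 545 [208 187] ((39.49174880981445, 40.750980377197266), 10.834641456604004) 41.8
```

{"fn": "step_arm", "kwargs": {
  "series": [0, -14, 0, 0, 1, 0, -30, 0, 0, 1, 0, -46, 0, 0, 1, 0, -62, 0, 0, 1, 0, -62, 0, 0, 1, 0, 0, 0, 0, 1, 0, 0, 0, 0, 1, 0, 0, 0, 0, 1]
}}

```text
clock: 15.08
eef_pos: [561.4, -56.7, 202.1]
eef_rot: [-3.141, 0.0, 0.0]
wrist_force: [-0.4, -0.8, -6.6]
finger_gap: 13.3
finger_force: 60.0
```

```bash
python3 v.py w8
```

```text
15.075 [561.4 -56.7 202.1] [-3.141  0.     0.   ] 13.328843258075546 59.99756097793579 [-0.4 -0.8 -6.6]
bar pts 3273 tilt deg -0.32415434793081943 top at x0 37.4302763212994
rim 4831 x [ 6.6 84.4] y [-63.8  63.8] z 73.3
floor z 23.9
spacer 1171 [302 165] ((52.26981735229492, -36.26346206665039), 21.695030212402344) 42.0
spacer 361 [247 190] ((37.13195037841797, 13.240525245666504), 10.958005905151367) 41.7
```

{"fn": "step_arm", "kwargs": {
  "series": [0, 14, 0, 0, 1, 0, 28, 0, 0, 1, 0, 42, 0, 0, 1, 0, 42, 0, 0, 1, 0, 40, 0, 0, 1, 0, 28, 0, 0, 1, 0, 14, 0, 0, 1, 0, 0, 0, 0, 1, 0, 0, 0, 0, 1, 0, -14, 0, 0, 1, 0, -30, 0, 0, 1, 0, -46, 0, 0, 1, 0, -62, 0, 0, 1, 0, -62, 0, 0, 1, 0, 0, 0, 0, 1, 0, 0, 0, 0, 1, 0, 0, 0, 0, 1]
}}

```text
clock: 17.25
eef_pos: [561.3, -62.9, 202.2]
eef_rot: [-3.141, -0.0, 0.0]
wrist_force: [-0.1, 0.8, -5.9]
finger_gap: 13.5
finger_force: 60.0
```

```bash
python3 v.py w9
```

```text
17.25 [561.3 -62.9 202.2] [-3.141 -0.     0.   ] 13.477623896612872 59.99750375747681 [-0.1  0.8 -5.9]
bar pts 3288 tilt deg -0.259767174113861 top at x0 37.42957123669861
rim 4834 x [ 6.5 84.4] y [-63.8  63.8] z 73.3
floor z 23.9
spacer 1162 [303 165] ((51.569984436035156, -36.40159225463867), 21.63978385925293) 41.9
spacer 409 [295 194] ((34.59806823730469, -15.28958797454834), 10.774252891540527) 41.7
```

{"fn": "step_arm", "kwargs": {
  "series": [0, 14, 0, 0, 1, 0, 28, 0, 0, 1, 0, 30, 0, 0, 1, 0, 26, 0, 0, 1, 0, 16, 0, 0, 1, 0, 8, -8, 0, 1, 0, 0, -22, 0, 1, 0, 0, -34, 0, 1, 0, 0, -34, 0, 1, 0, 0, -20, 0, 1, 0, 0, -8, 0, 1, 0, 0, -3, 0, 1, 0, 0, 0, 0, 1]
}}

```text
clock: 18.92
eef_pos: [561.7, 58.5, 73.7]
eef_rot: [-3.142, -0.001, -0.001]
wrist_force: [0.4, 1.2, -4.8]
finger_gap: 13.9
finger_force: 60.0
```

{"fn": "step_arm", "kwargs": {
  "series": [0, 0, -1, 0, 1, 0, 0, 0, 0, 1, -5.5, 0, 6.3, 0, 1, -5.8, 0, 6, 0, 1, -6.1, 0, 5.7, 0, 1, -6.4, 0, 5.4, 0, 1, 0, 0, 0, 0, 1],
  "squeeze": 12
}}

```text
clock: 19.8
eef_pos: [537.4, 58.6, 96.1]
eef_rot: [-3.142, -0.001, -0.001]
wrist_force: [-0.5, -0.4, -5.6]
finger_gap: 14.2
finger_force: 12.0
```

```bash
python3 v.py w10
```

```text
19.8 [537.4  58.6  96.1] [-3.142e+00 -1.000e-03 -1.000e-03] 14.2168952614466 11.999496817588806 [-0.5 -0.4 -5.6]
bar pts 3961 tilt deg 1.6808558172924783 top at x0 39.70491314081347
rim 5428 x [ 4.4 87.5] y [-63.7  63.7] z 73.0
floor z 21.8
spacer 1659 [296 154] ((46.378761291503906, -31.54259490966797), 25.906517028808594) 41.6
```

{"fn": "step_arm", "kwargs": {
  "series": [0, 0, -10, 0, 1, 0, 0, -10, 0, 1, 0, 0, -4, 0, 1, 0, 0, 0, 0, 1, 0, 0, 0, 0, 0.8, 0, 0, 0, 0, 0.7, 0, 0, 0, 0, 0.7, 10, 0, 0, 0, 0.7, 15, 0, 0, 0, 0.7, 6, 0, 0, 0, 0.7, 0, 0, 0, 0, 1, 0, 0, 0, 0, 1, 0, 0, 0, 0, 1, 0, 0, 0, 0, 1]
}}

```text
clock: 21.6
eef_pos: [568.3, 58.6, 71.4]
eef_rot: [3.142, 0.0, -0.001]
wrist_force: [1.1, -0.1, -3.5]
finger_gap: 13.9
finger_force: 12.0
```

```bash
python3 v.py w11 50
```

```text
21.6 [568.3  58.6  71.4] [ 3.142e+00  0.000e+00 -1.000e-03] 13.927260923034668 11.998555362224579 [ 1.1 -0.1 -3.5]
bar pts 2321 tilt deg -36.95838245737744 top at x0 52.594759814654324
rim 1092 x [ 21.3 109.3] y [-64.   63.9] z 73.1
floor z nan
  return _methods._mean(a, axis=axis, dtype=dtype,
  ret = ret.dtype.type(ret / rcount)
```

Run:
```python
from h import *
s=manip.read_state(); p=s['eef_pos']; R=rot(s['eef_rot']); print(s['wrist_force'],s['moment'])
z=np.load('last.npz'); T=(z['P']-p)@R*[1,-1,-1]; V=z['im'].max(2)
for x in range(-120,75,12):
    m=(abs(T[...,1])<7)&(abs(T[...,0]-x)<4)&(V<80)
    q=T[m]; 
    if len(q): print(x,len(q),'z pct',np.percentile(q[:,2],[5,50,95]).round(1),'y',np.percentile(q[:,1],[2,98]).round(1))
```

```text
[ 0.7559102  -0.47684091 -2.63220554] [0.04432097 0.14325462 0.08719254]
-60 190 z pct [36.9 37.7 38.8] y [-6.5  6. ]
-48 254 z pct [36.8 37.8 38.7] y [-6.8  6.3]
-36 64 z pct [36.9 37.9 38.9] y [-6.5  6.1]
-12 351 z pct [36.7 37.8 38.9] y [-6.8  6.3]
0 486 z pct [36.7 38.1 64.8] y [-6.9  6.9]
12 441 z pct [36.8 37.9 43.2] y [-6.9  6.9]
24 4128 z pct [ 37.9 141.3 148.1] y [-6.7  6.7]
36 764 z pct [-20.3  30.5  38.5] y [-6.4  6.7]
```

{"fn": "step_arm", "kwargs": {
  "series": [-5.5, 0, 7.9, 0, 1, -5.9, 0, 7.6, 0, 1, -6.3, 0, 7.3, 0, 1, -6.7, 0, 7, 0, 1, 0, 0, 0, 0, 1],
  "squeeze": 10
}}

```text
clock: 22.28
eef_pos: [544.1, 58.7, 102.2]
eef_rot: [-3.141, -0.001, -0.001]
wrist_force: [0.8, 0.1, -2.9]
finger_gap: 13.9
finger_force: 10.0
```

```bash
python3 - <<'E'
t=open('v.py').read()
t=t.replace("(T[...,0]>8)","(T[...,0]>-66)&(T[...,0]<34)").replace("k=np.polyfit(q[:,0],q[:,2],1); k=np.polyfit(*q[abs(np.polyval(k,q[:,0])-q[:,2])<5][:,[0,2]].T,1)",
"""vx,vz,x0,z0=cv2.fitLine(q[:,[0,2]].astype(np.float32),cv2.DIST_WELSCH,3,.01,.01).ravel(); k=[vz/vx,z0-x0*vz/vx]
for _ in range(5): k=np.polyfit(*q[abs(np.polyval(k,q[:,0])-q[:,2])<4][:,[0,2]].T,1)""")
open('v.py','w').write(t)
E
python3 v.py w12 50
```

```text
22.275 [544.1  58.7 102.2] [-3.141e+00 -1.000e-03 -1.000e-03] 13.890309409397325 9.999958723783493 [ 0.8  0.1 -2.9]
bar pts 3546 tilt deg 12.085998120938008 top at x0 37.15770362982048
rim 4066 x [-81.2  84. ] y [-63.7  63.5] z 72.9
floor z 24.1
spacer 1415 [296 189] ((43.842098236083984, -33.23236846923828), 23.458251953125) 41.9
```

{"fn": "step_arm", "kwargs": {
  "series": [-7, 0, 6.6, 0, 1, -7.4, 0, 6.2, 0, 1, -7.7, 0, 5.8, 0, 1, -8, 0, 5.4, 0, 1, -8.2, 0, 5, 0, 1, -8.5, 0, 4.6, 0, 1, -8.7, 0, 4.1, 0, 1, 0, 0, 0, 0, 1, 0, 0, 0, 0, 1],
  "squeeze": 10
}}

```text
clock: 23.45
eef_pos: [488.7, 58.6, 139.0]
eef_rot: [-3.141, 0.0, -0.001]
wrist_force: [0.7, 1.1, -1.3]
finger_gap: 13.6
finger_force: 10.0
```

```bash
python3 v.py w13 50
```

```text
23.45 [488.7  58.6 139. ] [-3.141e+00  0.000e+00 -1.000e-03] 13.638126747552933 10.000644028186798 [ 0.7  1.1 -1.3]
bar pts 3039 tilt deg 31.43799081517653 top at x0 36.54958215561373
rim 4859 x [ 1.7 83.7] y [-63.4  63.2] z 72.6
floor z 23.5
```

{"fn": "step_arm", "kwargs": {
  "series": [0, 0, 0, 0, 1, 0, 0, 0, 0, 1, 0, 0, 0, 0, 1, 0, 0, 5, 0, 1, 0, 0, 15, 0, 1, 0, 0, 25, 0, 1, 0, 0, 25, 0, 1, 0, 0, 15, 0, 1, 0, 0, 5, 0, 1, 0, 0, 0, 0, 1],
  "squeeze": 60
}}

```text
clock: 24.75
eef_pos: [488.6, 58.6, 228.7]
eef_rot: [3.142, 0.0, -0.001]
wrist_force: [0.2, 0.7, -6.1]
finger_gap: 13.3
finger_force: 60.0
```

```bash
python3 v.py w14 50
python3 - <<'E'
from h import *
o=[]
for n in('scene','top'):
    im,d,P=cloud(n); np.savez(f'{n}2.npz',im=im,P=P)
    i=manip.camera_info(n); f=210/np.tan(np.radians(i['fovy'])/2); w=rot(i['orientation']).T@(np.array([450,58,150])-i['eye']); u,v=w[0]/w[2]*f+i['cx'],w[1]/w[2]*f+i['cy']
    u,v=int(np.clip(u,60,500)),int(np.clip(v,60,360)); print(n,u,v); o.append(cv2.resize(im[v-60:v+60,u-60:u+60],(380,380),interpolation=cv2.INTER_CUBIC))
cv2.imwrite('pics/f1.png',np.hstack(o))
E
```

```text
24.75 [488.6  58.6 228.7] [ 3.142e+00  0.000e+00 -1.000e-03] 13.349186594869819 59.99705672264099 [ 0.2  0.7 -6.1]
bar pts 3015 tilt deg 31.571495493598427 top at x0 36.58550327573702
rim 4848 x [ 1.4 83.7] y [-63.4  63.3] z 72.6
floor z 23.3
scene 279 169
top 257 276
```

View pics/f1.png

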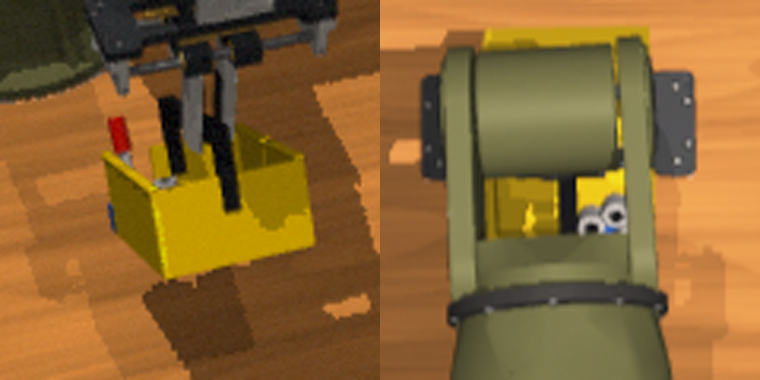

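```bash
cat > q.py <<'E'
from h import *
import sys
def fr(P,p,R,tilt,top,d=50):
    T=(P-p)@R*[1,-1,-1]; th=np.radians(tilt); c,n=np.cos(th),np.sin(th); B=np.array([[c,0,n],[0,1,0],[-n,0,c]])
    return (T-[0,0,top])@B.T+[d,0,110]
def run(tag,tilt,top,names=('top','scene')):
    s=manip.read_state(); p=s['eef_pos']; R=rot(s['eef_rot'])
    for n in names:
        z=np.load(f'{n}{tag}.npz'); im=z['im']; Q=fr(z['P'],p,R,tilt,top); S=cv2.cvtColor(im,cv2.COLOR_BGR2HSV)[...,1]; V=im.max(2)
        m=(S<90)&(V>70)&(Q[...,2]>26)&(Q[...,2]<50)&(Q[...,0]>-86)&(Q[...,0]<70)&(abs(Q[...,1])<60)
        k,L,st,_=cv2.connectedComponentsWithStats(m.astype(np.uint8))
        for j in range(1,k):
            if st[j,4]>4: w=Q[L==j]; print(n,st[j],w.min(0).round(0),w.max(0).round(0),np.median(w,0).round(0))
        h=cv2.cvtColor(im,cv2.COLOR_BGR2HSV); r=((h[...,0]<8)|(h[...,0]>172))&(h[...,1]>150)&(np.hypot(Q[...,0]+90,Q[...,1]+39)<25)
        if r.sum()>3: print(n,'pin',np.median(Q[r],0).round(1),Q[r].max(0).round(1))
if __name__=='__main__': run(sys.argv[1],float(sys.argv[2]),float(sys.argv[3]))
E
python3 q.py 2 31.6 36.6
```

```text
top [259 278  16  11 110] [-74. -41.  27.] [-48.  -4.  44.] [-60. -27.  39.]
scene [268 164   7   4  18] [-83. -28.  36.] [-59.  -7.  41.] [-66. -15.  39.]
scene pin [-97.6 -45.   81.9] [-90.  -37.8  96.5]
```

{"fn": "step_arm", "kwargs": {
  "series": [0, 0, 0, 0.06, 1, 0, 0, 0, 0.12, 1, 0, 0, 0, 0.18, 1, 0, 0, 0, 0.18, 1, 0, 0, 0, 0.18, 1, 0, 0, 0, 0.18, 1, 0, 0, 0, 0.18, 1, 0, 0, 0, 0.18, 1, 0, 0, 0, 0.18, 1, 0, 0, 0, 0.18, 1, 0, 0, 0, 0.18, 1, 0, 0, 0, 0.18, 1, 0, 0, 0, 0.12, 1, 0, 0, 0, 0.06, 1, 0, 0, 0, 0, 1, 0, 0, 0, 0, 1]
}}

```text
clock: 26.9
eef_pos: [488.6, 58.6, 228.7]
eef_rot: [-3.141, -0.0, 2.158]
wrist_force: [0.3, 0.4, -4.5]
finger_gap: 13.4
finger_force: 60.0
```

```bash
python3 v.py w15 50
python3 - <<'E'
from h import *
o=[]
for n in('scene','top'):
    im,d,P=cloud(n); np.savez(f'{n}3.npz',im=im,P=P)
    i=manip.camera_info(n); f=210/np.tan(np.radians(i['fovy'])/2); w=rot(i['orientation']).T@(np.array([520,0,150])-i['eye']); u,v=w[0]/w[2]*f+i['cx'],w[1]/w[2]*f+i['cy']
    u,v=int(np.clip(u,60,500)),int(np.clip(v,60,360)); print(n,u,v); o.append(cv2.resize(im[v-60:v+60,u-60:u+60],(390,390),interpolation=cv2.INTER_CUBIC))
cv2.imwrite('pics/f2.png',np.hstack(o))
E
python3 q.py 3 31.6 36.6
```

```text
26.9 [488.6  58.6 228.7] [-3.141 -0.     2.158] 13.448072679666575 59.99699056148529 [ 0.3  0.4 -4.5]
bar pts 3052 tilt deg 31.493951893630246 top at x0 36.97777337586743
rim 4846 x [ 0.8 83.1] y [-63.5  63.2] z 72.6
floor z 23.3
scene 266 191
top 280 247
top [265 225   7  19  32] [-86. -58.  26.] [-60. -17.  43.] [-74. -46.  40.]
top pin [-98.6 -42.1  88.2] [-92.4 -35.7 100.8]
scene [270 195  15  12  84] [-84. -41.  27.] [-52.  -6.  48.] [-69. -25.  40.]
scene pin [-105.3  -45.    92. ] [-96.7 -33.4 100.6]
```

View pics/f2.png

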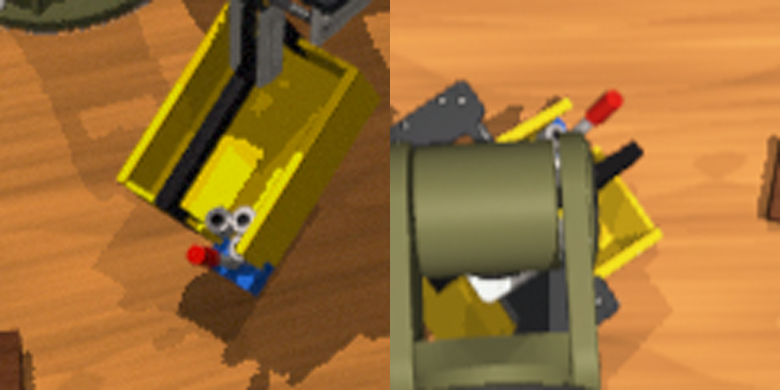

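Run:
```python
from q import *
s=manip.read_state(); p=s['eef_pos']; R=rot(s['eef_rot']); i=manip.camera_info('scene'); f=210/np.tan(np.radians(i['fovy'])/2)
e=fr(np.array(i['eye']),p,R,31.5,37)
for x,y in((215,217),(242,217),(235,246)):
    u,v=206+x*120/390,131+y*120/390
    w=rot(i['orientation'])@np.array([(u-i['cx'])/f,(v-i['cy'])/f,1]); q=fr(np.array(i['eye'])+w,p,R,31.5,37)-e
    c=e+q*(42-e[2])/q[2]; print(c.round(1),'dist to corner',np.hypot(c[0]+80,c[1]+57.5).round(1))
print(s['joints'].round(2),s['qd'].round(4))
```

```text
[-72.3 -14.4  42. ] dist to corner 43.7
[-61.4 -34.3  42. ] dist to corner 29.7
[-83.9 -42.6  42. ] dist to corner 15.4
[ 0.04  0.14  1.63  0.    1.37 -0.54] [ 0.0013 -0.0003 -0.0008  0.0006 -0.0001 -0.0036]
```

```bash
python3 -c "
from cell import manip
print(manip.sign_off())"
```

```text
the job is handed in; nothing more can be done
None
```

The job is handed in at about 27 s: the pin is home in the socket, and the tote is held clear of the bench at about 31.5° with all three spacers at rest 15–44 mm from the outlet corner; the tilt is about one axis only, so the outlet end is lowest but the outlet corner is level with the other corner of that end.

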